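# Brace the preserve jar and unscrew its tight cap

## Task

Slide the black grip on the jar stand all the way to its end stop, so that its bar braces the six-sided jar against turning. Then unscrew the jar's tight cap anticlockwise, stop turning once the threads let go, lift the cap straight up and finish still holding it level in the gripper just above the jar's mouth, about two centimetres clear of it. The jar stays seated in its stand, and the cup, the bowl and the tongs stay where they are.

Things in the scene. Friction and masses are not known exactly. Their poses are not given: they have to be found in the camera images.
- stand: Wooden jar stand fixed on the counter, board 130 (x) x 225 (y) x 12 mm, from y = -158 to 67 mm. Origin on the counter under the jar seat's axis; z up; turned up to 0.45 rad either way. Four wooden blocks, 40 mm high, outer faces 46 mm from the jar's axis, stand on its -x and both y sides; a steel guide rail 42 mm high runs along y at x = 46 mm.
- brace (a joint): Travel of the steel brace bar along the stand's +y, past the jar: 0 = drawn back, 0.055 m = end stop, the bar then lying along the whole +x flat of the jar, 1 mm off. Starts at 0 to 0.012. Slides stiffly (2 N), stays where left; its round nose pushes a slightly turned jar straight. Drawn back, it lets the jar spin in its seat.
- brace_grip (a point): Grasp point of the upright black grip block on the brace bar, 72 mm above the counter: 20 mm along the stand's x, 16 mm along its y, top at 90 mm, free down to 42 mm. Axes as the stand's. In the stand's frame it lies at x = 36 mm, y = -138 mm plus the joint value.
- jar_rim (a point): Centre of the mouth (top of the neck) of the six-sided amber glass jar, 93 mm above the counter, hidden in the cap while this is on. Axes are the jar's, z up. Jar 60 mm across flats, body 60 mm tall, neck 43 mm wide, 21 mm tall; 280 to 490 g; loose on the board with 1 to 2 mm play. Three right-handed thread ramps hold the cap.
- cap_center (a point): Centre of the white fluted cap, 58 mm diameter, 20 mm tall, 60 g; z up. On, it spans 79 to 99 mm above the counter, centre 4 mm under jar_rim. Its x axis starts 0 to 12 deg anticlockwise (from above) of the jar's x; at 54 it is free, at 105 blocked: a turn of 60 to 85 deg frees it. Takes 0.2 to 0.5 N m (firm grip), rises 1 mm. Off the neck once the centre is 10 mm above jar_rim.
- cup: Bystander: white mug, 76 mm across, 75 mm tall, handle on its +y side. Origin under its centre.
- bowl: Bystander: white bowl, 110 mm across, 45 mm tall. Origin under its centre.
- tongs: Bystander: flat steel serving tongs lying on the counter, about 180 mm long along its x, 45 mm wide, 6 mm thick. Origin under its middle.
There are look-alikes about, which are no part of the job. Leave any green look-alike of the part that bears jar_rim alone. Of the things that look like the part that bears cap_center, the larger one is meant.

How it is judged:
By the outcome, as a careful person would: the job done as asked, in the order asked, and still so for the second after the job is handed in, while the arm keeps its last pose, push and grip.
It also fails if it takes over 48 s, if anything falls off the work surface, if the arm or the gripper's body presses on something with over 40 N, if the wrist force passes 120 N, or if a joint passes its speed limit or range.

## Robot

A 7-joint arm with a two-finger parallel gripper is mounted at the origin on the work surface. World frame = base frame: x ahead of the robot, y to its left, z up, the work surface at z = 0. Lengths are in m, angles in rad, forces in N, time in s.
With the tool pointing down it reaches from about 0.425 to 1.025 m from the base axis. Payload 9.4 kg.
Tool frame: the origin (TCP) lies midway between the tips of the shut fingers; the grasp point (between the pads) lies 19 mm behind it; z points along the fingers, y is the line along which they close (so a half turn about z gives the same grasp; the last joint's range is limited). The gripper opens to 93 mm and grips with 3 to 60 N. Pads are 15 mm wide; open, the fingers measure 128 mm over their backs; the gripper's body (75 mm by 188 mm) begins 65 mm behind the grasp point.
Start: joints at [1.222, 0.599, -0.003, 1.599, 0.002, 0.943, -0.08], TCP at [0.195, -0.698, 0.219] pointing down, gripper open.
Joint ranges: [-2.57, 2.57], [-0.35, 1.97], [-1.29, 1.29], [0.11, 2.56], [-1.05, 4.19], [0.11, 1.86], [-2.63, 2.63]. Speed limits (rad/s): [2.22, 2.22, 3.01, 3.01, 3.14, 3.14, 3.14].

## Interface

Orientations are given as a rotation vector (axis times angle).
In Python, from bench import telemetry, imaging, workorder gives the robot as it stands.
- The arm moves only by the tool carry_out, never from a script. Its argument "motion" is text: rows parted by semicolons, each of 6 numbers parted by spaces: the shift along the tool's x, y, z in cm, then the turn, a rotation vector about the tool's x, y, z in rad. A call has 1 to 5 rows; each row shifts and turns the commanded pose from where the row before left it, along the tool's axes as they then stand; what a row does not reach is not made up. A row lasts 1/12 s, in which the tool goes at most 41.7 mm and 7.16 degrees, less where a joint would pass 70% of its speed; a pose out of reach is approached as far as the arm can. A call with a gripper value outside its range is refused whole. "jaw" is the finger opening in cm, from 0 to 9.3, set as the call begins (left out, the last holds). The fingers move at their own pace and stop on an object; the grip force is fixed at half the most. Time passes only in rows, so rows that do not move let the fingers close. It gives the time, the measured TCP pose, the force, the opening and the grip force at its end, in the units of the state.
- telemetry.sense(): the state, without advancing time (a new reading comes with each control period).
- imaging.read_camera(name): name is "side" or "top"; returns a dict with "color" (420x560x3 uint8, red, green, blue), "depth" (420x560 float32, m along the optical axis (not along the pixel's ray), 0 where there is no reading), "fx", "fy", "cx", "cy" (pixels), "R" (3x3) and "t" (3): a world point X has camera coordinates R X + t. Camera axes: x right, y down, z forward; pixel columns grow to the right and rows downward; lengths in m; the calibration is good to about 2 mm. A picture is of the moment at which its call begins.
- workorder.job_done(): hands the job in; it is judged then, once.
The state is a dict: "time": time; "joint_positions": joint angles; "qd": joint speeds; "tau": joint torques, N m; "ee_pos": TCP position; "orientation": TCP orientation; "force": force on the tool from outside, world axes, zero at the start; "ft_torque": the same for the moment, N m; "gripper_width": finger opening in m; "finger_force": force on a finger pad.
Only numpy, scipy, OpenCV 4.12 (cv2) and the standard library are available. Lean on these libraries where they do the work, as an engineer would, in place of code of your own. Each camera call takes 0.05 s, during which the arm holds its last target. There are 200 camera calls.

## Working session

There is one attempt and no reset: what is moved stays moved. The work goes in short steps, Python scripts to look and compute and a tool call to move; the robot and the scene stay as the last step left them, time stands still between calls to the robot, and variables do not carry over. Pictures are saved under pics/ and viewed, at most 10 in all, crops included, and the job is handed in when it is done.

Besides the shell and the picture viewer there is one more tool, called after "Call:" in YAML: its name, and indented under it one key for each argument. carry_out: Moves the arm, as the interface text tells. Its arguments: {"type":"object","properties":{"motion":{"type":"string"},"jaw":{"type":"number"}},"required":["motion"]}

```bash
mkdir -p pics; ls
cat > h.py <<'E'
import numpy as np, cv2
from bench import telemetry, imaging, workorder
def cam(n,f=None):
    c=imaging.read_camera(n)
    if f: cv2.imwrite('pics/'+f,c['color'][:,:,::-1])
    return c
def ray(c,u,v,z):
    d=c['R'].T@np.array([(u-c['cx'])/c['fx'],(v-c['cy'])/c['fy'],1]); o=-c['R'].T@c['t']
    return o+d*(z-o[2])/d[2]
def pts(c):
    v,u=np.mgrid[:420,:560]; d=c['depth']
    P=np.stack([(u-c['cx'])/c['fx']*d,(v-c['cy'])/c['fy']*d,d],-1)
    return (P-c['t'])@c['R']
E
python3 - <<'E'
from h import *
for n in('top','side'):
    c=cam(n,n+'0.png'); np.savez(n+'0.npz',**c); print(n,c['fx'],-c['R'].T@c['t'],c['R'])
print(telemetry.sense())
E
```

```text
pics
top 421.43622243357294 [ 0.56386145 -0.0088102   1.17750725] [[ 0.0247203  -0.99951017  0.01919179]
 [-0.99709098 -0.02603597 -0.07163597]
 [ 0.07210055 -0.0173651  -0.99724619]]
side 494.4784341323509 [0.54779743 0.87787854 0.68585439] [[-0.99789026 -0.0606902  -0.02305944]
 [-0.01465898  0.55662941 -0.83063157]
 [ 0.06324676 -0.82854113 -0.55634472]]
{'time': 0.1, 'joint_positions': array([ 1.22231371,  0.60003471, -0.00255819,  1.60000654,  0.00181053,
        0.94291451, -0.0797813 ]), 'qd': array([-0.00047147, -0.0017048 ,  0.00150428, -0.00156635,  0.00022951,
        0.00066425, -0.00099554]), 'tau': array([ 4.73099630e-03, -7.66559672e+01,  1.50167506e+00, -2.52936065e+01,
       -5.23584313e-02,  1.35742748e-02,  5.04244633e-05]), 'ee_pos': array([ 0.19450767, -0.69798782,  0.21786912]), 'orientation': array([-3.11129692e+00, -4.25571550e-01,  4.86846101e-04]), 'force': array([0.21900691, 0.22710572, 0.17385001]), 'ft_torque': array([0.08500327, 0.0729207 , 0.00150633]), 'finger_force': 0.0, 'gripper_width': 0.09305145359597382}
```

View pics/top0.png

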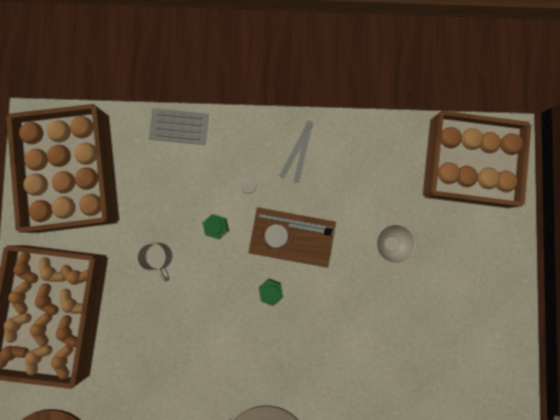

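View pics/side0.png

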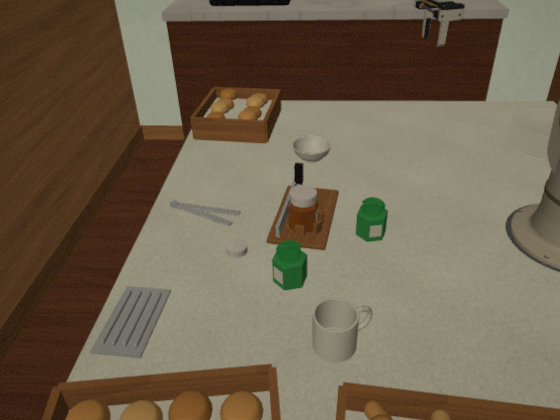

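Top view: the stand is at (292,237), with the white cap on the amber jar at (276,236) and the black grip at (328,231). Candidates:
- **Caps:** (276,236), on the jar and the larger one, is meant. (248,187) is a small loose cap.
- **Jars:** the amber one under the cap is meant. The green ones at (215,227) and (271,292) are look-alikes.
- **Black parts:** only the grip at (328,231).

Next I'll measure them.

Run:
```python
from h import *
c=dict(np.load('top0.npz')); s=dict(np.load('side0.npz'))
im=c['color']; hsv=cv2.cvtColor(im,cv2.COLOR_RGB2HSV)
P=pts(c)
# cap: by depth height 0.085..0.11 near stand
roi=np.zeros((420,560),bool); roi[200:275,243:345]=1
z=P[...,2]
m=roi&(z>.088)&(z<.115)&(hsv[...,1]<90)&(hsv[...,2]>90)
cs,_=cv2.findContours(m.astype(np.uint8),0,1)
k=max(cs,key=cv2.contourArea)
(u,v),r=cv2.minEnclosingCircle(k); M=cv2.moments(k); print('cap px',u,v,r,M['m10']/M['m00'],M['m01']/M['m00'],'zmed',np.median(z[m]))
cap=ray(c,M['m10']/M['m00'],M['m01']/M['m00'],.099); print('cap',cap, 'diam',2*r*(1.177-.099)/c['fx'])
b=roi&(hsv[...,2]<45)&(z>.05); b[:,:310]=0
vv,uu=np.nonzero(b); print('grip px',uu.mean(),vv.mean(),len(uu),np.median(z[b])); g=ray(c,uu.mean(),vv.mean(),.09); print('grip',g)
w=roi&(hsv[...,0]<20)&(hsv[...,1]>90)&(abs(z-.012)<.012)
w=cv2.morphologyEx(((w)).astype(np.uint8),cv2.MORPH_CLOSE,np.ones((5,5)))
cs,_=cv2.findContours(w,0,1); k=np.vstack([q for q in cs if cv2.contourArea(q)>20])
box=cv2.boxPoints(cv2.minAreaRect(k)); W=np.array([ray(c,*p,.012) for p in box]); print(box,W)
e=[np.linalg.norm(W[i]-W[i-1]) for i in range(4)];print(e)
i=int(np.argmax(e)); d=W[i]-W[i-1]; d*=np.sign(d[1]); yaw=np.arctan2(-d[0],d[1]); print('yaw',yaw)
R=np.array([[np.cos(yaw),-np.sin(yaw)],[np.sin(yaw),np.cos(yaw)]])
print('board origin',W.mean(0)[:2]-R@[0,-.0455],'grip in stand(rel cap)',R.T@(g-cap)[:2])
# side
x=s['color']; h=cv2.cvtColor(x,cv2.COLOR_RGB2HSV); Q=pts(s)
m=np.zeros((420,560),bool); m[180:215,280:325]=1
m&=(Q[...,2]>.094)&(h[...,1]<90)
if m.sum(): vv,uu=np.nonzero(m); print('side cap top',ray(s,uu.mean(),vv.mean(),.099),len(uu))
a=cv2.resize(im[200:275,235:345],None,fx=7,fy=7,interpolation=2)[:,:,::-1]
bb=cv2.resize(x[150:250,260:350],None,fx=5.25,fy=5.25,interpolation=2)[:,:,::-1]
cv2.imwrite('pics/crop.png',np.hstack([cv2.resize(a,(440,300)),cv2.resize(bb,(270,300))]))
```

```text
cap px 276.0714416503906 235.5 11.350265502929688 276.0981704596162 235.45560017849172 zmed 0.09879301912299832
cap [ 0.5771737  -0.01359053  0.099     ] diam 0.05806613461702042
grip px 327.65909090909093 231.11363636363637 44 0.08875605178790769
grip [ 0.59180587 -0.14651249  0.09      ]
[[248.17653 252.29414]
 [256.55646 206.90274]
 [335.6604  221.50652]
 [327.28046 266.89792]] [[ 0.53013171  0.06156642  0.012     ]
 [ 0.65587226  0.0421987   0.012     ]
 [ 0.6209983  -0.17818106  0.012     ]
 [ 0.49539864 -0.15701577  0.012     ]]
[np.float64(0.22132455593520556), np.float64(0.12722340329063592), np.float64(0.223122009903461), np.float64(0.12737050700935298)]
yaw -0.15694343070372077
board origin [ 0.58271188 -0.01291714] grip in stand(rel cap) [ 0.03522803 -0.12900129]
side cap top [ 0.57704028 -0.00874751  0.099     ] 375
```

View pics/crop.png

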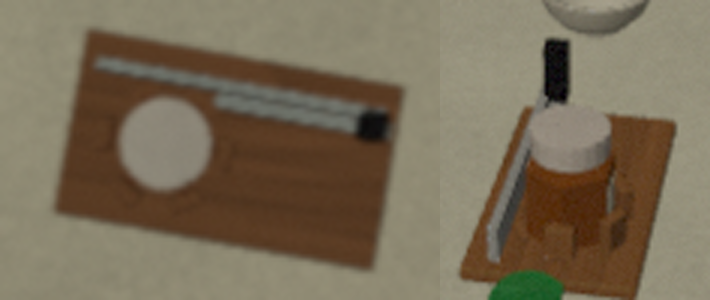

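The crop confirms the choice: the big white cap sits on the amber jar between wooden blocks, and the black grip is on the bar by the rail. Cap centre is (0.577,-0.0135) with a measured diameter of 58 mm. The grip is at (0.592,-0.147), with the joint at about 9 mm and the stand yaw at about -9°. Setting off to above the grip.

Call:
carry_out:
  motion: "3.12 -2.5 0 0 0 0;3.12 -2.5 0 0 0 0;3.12 -2.5 0 0 0 0;3.12 -2.5 0 0 0 0;3.12 -2.5 0 0 0 0"
  jaw: 5

```text
time: 0.52
ee_pos: [0.3119, -0.5343, 0.2183]
orientation: [-3.112, -0.425, 0.0]
force: [0.8, 0.5, -0.1]
gripper_width: 0.0648
finger_force: 0.0
```

Call:
carry_out:
  motion: "3.12 -2.5 0 0 0 0;3.12 -2.5 0 0 0 0;3.12 -2.5 0 0 0 0;3.12 -2.5 0 0 0 0;3.12 -2.5 0 0 0 0"

```text
time: 0.93
ee_pos: [0.4287, -0.372, 0.2185]
orientation: [-3.112, -0.425, 0.0]
force: [1.4, -0.5, -0.3]
gripper_width: 0.0499
finger_force: 0.0
```

Call:
carry_out:
  motion: "3.12 -2.5 0 0 0 0;3.12 -2.5 0 0 0 0;3.12 -2.5 0 0 0 0;3.12 -2.5 0 0 0 0;3.12 -2.5 0 0 0 0"

```text
time: 1.35
ee_pos: [0.5454, -0.2097, 0.2184]
orientation: [-3.112, -0.426, 0.001]
force: [0.2, 0.0, -0.8]
gripper_width: 0.05
finger_force: 0.0
```

Call:
carry_out:
  motion: "3.12 -2.5 0 0 0 0;3.12 -2.5 0 0 0 0;0 0 0 0 0 0.11;0 0 0 0 0 0.11"

```text
time: 1.68
ee_pos: [0.5927, -0.1433, 0.218]
orientation: [-3.139, -0.082, 0.001]
force: [-0.5, -0.5, -0.3]
gripper_width: 0.0499
finger_force: 0.0
```

Call:
carry_out:
  motion: "0 0 0 0 0 0.11;0 0 0 0 0 0.1;0 0 0 0 0 0;0 0 0 0 0 0"

```text
time: 2.02
ee_pos: [0.5913, -0.1463, 0.2183]
orientation: [3.132, -0.243, -0.001]
force: [0.5, -0.8, -0.2]
gripper_width: 0.0503
finger_force: 0.0
```

Call:
carry_out:
  motion: "0 0 3.8 0 0 0;0 0 3.8 0 0 0;0 0 3.8 0 0 0;0 0 0 0 0 0;0 0 0 0 0 0"

```text
time: 2.43
ee_pos: [0.5903, -0.1465, 0.1034]
orientation: [-3.131, 0.245, 0.007]
force: [1.0, 0.1, 0.6]
gripper_width: 0.0505
finger_force: 0.0
```

Run:
```python
from h import *
a=cam('top')['color'][180:280,230:365]; b=cam('side')['color'][110:250,240:370]
cv2.imwrite('pics/c1.png',np.hstack([cv2.resize(a,(405,300)),cv2.resize(b,(280,300))])[:,:,::-1])
```

```text
(no output)
```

View pics/c1.png

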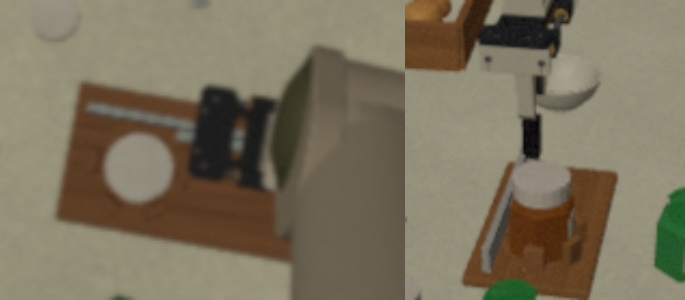

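The crop shows the cap free at (138,167) and the gripper's 188 mm body lying along the stand's y. The finger is right above the grip at (530,140). Descending and closing.

Call:
carry_out:
  motion: "0.1 0 2.5 0 0 0;0 0 2.5 0 0 0;0 0 0 0 0 0"

```text
time: 2.78
ee_pos: [0.5921, -0.1465, 0.0539]
orientation: [-3.132, 0.247, 0.001]
force: [-1.3, -0.3, -0.1]
gripper_width: 0.0502
finger_force: 0.0
```

Call:
carry_out:
  motion: "0 0 0 0 0 0;0 0 0 0 0 0;0 0 0 0 0 0;0 0 0 0 0 0;0 0 0 0 0 0"
  jaw: 0.8

```text
time: 3.2
ee_pos: [0.5931, -0.1469, 0.0558]
orientation: [3.132, -0.248, 0.003]
force: [-0.4, -1.8, 2.7]
gripper_width: 0.0211
finger_force: 1.0
```

Call:
carry_out:
  motion: "0 0 0 0 0 0;0 0 0 0 0 0;0 0 0 0 0 0;0 0 0 0 0 0"

```text
time: 3.53
ee_pos: [0.5929, -0.1473, 0.0555]
orientation: [3.131, -0.248, 0.002]
force: [-1.2, -0.6, 8.5]
gripper_width: 0.0159
finger_force: 30.0
```

Call:
carry_out:
  motion: "0 -0.7 0 0 0 0;0 -0.8 0 0 0 0;0 -0.8 0 0 0 0;0 -0.8 0 0 0 0;0 -0.8 0 0 0 0"

```text
time: 3.95
ee_pos: [0.599, -0.1087, 0.0555]
orientation: [3.131, -0.249, 0.002]
force: [-0.9, -2.4, 7.7]
gripper_width: 0.0157
finger_force: 30.0
```

Call:
carry_out:
  motion: "0 -0.2 0 0 0 0;0 -0.2 0 0 0 0;0 -0.2 0 0 0 0;0 0 0 0 0 0"

```text
time: 4.28
ee_pos: [0.6, -0.1022, 0.0555]
orientation: [3.132, -0.248, 0.002]
force: [-0.7, -0.2, 8.1]
gripper_width: 0.0156
finger_force: 30.0
```

Moved 45.7 mm and not on the stop yet. Pushing on in small steps.

Call:
carry_out:
  motion: "0 -0.15 0 0 0 0;0 -0.15 0 0 0 0;0 0 0 0 0 0"

```text
time: 4.53
ee_pos: [0.6003, -0.1003, 0.0555]
orientation: [3.131, -0.249, 0.002]
force: [-1.6, -2.9, 7.9]
gripper_width: 0.0161
finger_force: 30.0
```

Call:
carry_out:
  motion: "0 -0.15 0 0 0 0;0 -0.15 0 0 0 0;0 0 0 0 0 0"

```text
time: 4.78
ee_pos: [0.6003, -0.1003, 0.0555]
orientation: [3.128, -0.252, 0.001]
force: [-2.9, -10.8, 8.5]
gripper_width: 0.0159
finger_force: 30.0
```

The end stop is reached: no more movement, 11 N, and 47.6 mm of travel from a measured start of about 8 mm. Now unloading, releasing and rising.

Call:
carry_out:
  motion: "0 0.15 0 0 0 0;0 0.15 0 0 0 0"

```text
time: 4.95
ee_pos: [0.6003, -0.1004, 0.0555]
orientation: [3.131, -0.249, 0.002]
force: [-1.7, 1.3, 8.3]
gripper_width: 0.0159
finger_force: 30.0
```

Call:
carry_out:
  motion: "0 0 0 0 0 0;0 0 0 0 0 0;0 0 0 0 0 0;0 0 -4 0 0 0;0 0 -4 0 0 0"
  jaw: 5

```text
time: 5.37
ee_pos: [0.5982, -0.0988, 0.1331]
orientation: [-3.132, 0.248, 0.01]
force: [1.3, -0.4, -0.1]
gripper_width: 0.0447
finger_force: 0.0
```

Call:
carry_out:
  motion: "0 0 -3.5 0 0 0;-1.2 -2.7 0 0 0 0;-1.2 -2.7 0 0 0 0;-1.2 -2.7 0 0 0 0;0 0 0 0 0 0"
  jaw: 9.3

```text
time: 5.78
ee_pos: [0.5757, -0.0071, 0.1696]
orientation: [-3.13, 0.237, 0.002]
force: [0.1, -0.7, 0.1]
gripper_width: 0.078
finger_force: 0.0
```

Run:
```python
from h import *
s=telemetry.sense(); print(s['time'],s['ee_pos'],s['orientation'],s['gripper_width'])
a=cam('top')['color'][180:280,230:365]; c=cam('side'); b=c['color'][110:250,240:370]
cv2.imwrite('pics/c2.png',np.hstack([cv2.resize(a,(405,300)),cv2.resize(b,(390,420))[60:360]])[:,:,::-1])
```

```text
5.7833 [ 0.575723   -0.00710128  0.16963301] [-3.12966258e+00  2.37097481e-01  2.23808325e-03] 0.0780306516158341
```

View pics/c2.png

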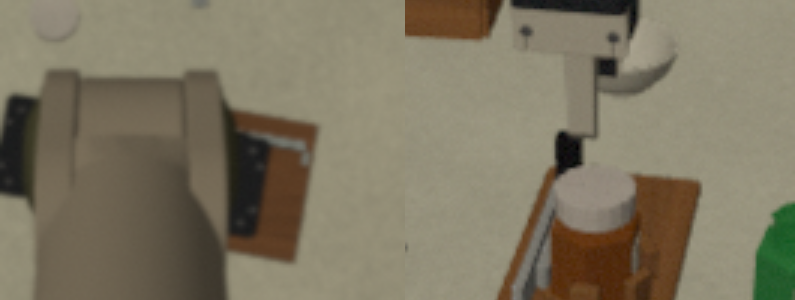

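The black grip has advanced beside the jar at (568,150), and the cap sits level at (597,195). Correcting the centring, then descending to the cap.

Call:
carry_out:
  motion: "0.2 0.55 0 0 0 0;0 0 2 0 0 0;0 0 2 0 0 0;0 0 0 0 0 0;0 0 0 0 0 0"

```text
time: 6.3
ee_pos: [0.5779, -0.0212, 0.1289]
orientation: [3.131, -0.251, -0.004]
force: [-0.3, -0.6, 0.1]
gripper_width: 0.0931
finger_force: 0.0
```

Call:
carry_out:
  motion: "-0.2 -0.78 0 0 0 0;0 0 1 0 0 0;0 0 0 0 0 0;0 0 0 0 0 0"

```text
time: 6.63
ee_pos: [0.5775, -0.0112, 0.1196]
orientation: [3.132, -0.247, -0.0]
force: [-0.4, 0.6, 0.0]
gripper_width: 0.0927
finger_force: 0.0
```

Call:
carry_out:
  motion: "0 0.15 1.6 0 0 0;0 0 1.6 0 0 0;0 0 1.6 0 0 0;0 0 0 0 0 0;0 0 0 0 0 0"

```text
time: 7.05
ee_pos: [0.577, -0.013, 0.0715]
orientation: [3.132, -0.248, -0.002]
force: [1.0, -0.0, 0.9]
gripper_width: 0.0929
finger_force: 0.0
```

Run:
```python
from h import *
c=cam('side'); b=c['color'][130:250,235:375]
cv2.imwrite('pics/c3.png',cv2.resize(b,(560,480),interpolation=2)[:,:,::-1])
s=telemetry.sense(); print(s['ee_pos'],s['force'],s['ft_torque'])
```

```text
[ 0.57751384 -0.01298143  0.07206936] [ 0.65166726  0.43526688 -0.10771905] [ 0.02919229 -0.03805189  0.0793703 ]
```

View pics/c3.png

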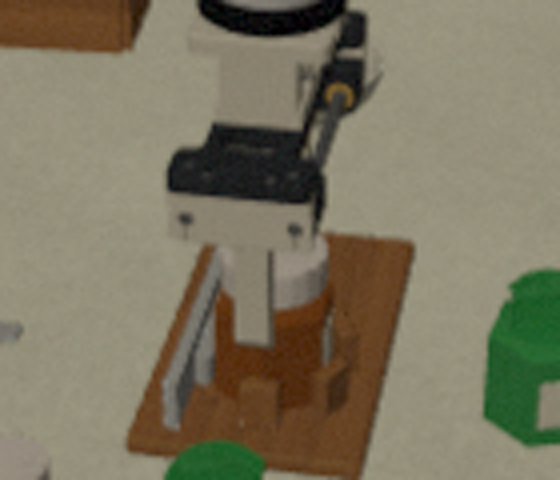

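The fingers straddle the cap, with the near finger at (255,300). Its offset to the left is what the stand's yaw should give. Closing.

Call:
carry_out:
  motion: "0 0 0 0 0 0;0 0 0 0 0 0;0 0 0 0 0 0;0 0 0 0 0 0;0 0 0 0 0 0"
  jaw: 5

```text
time: 7.52
ee_pos: [0.5776, -0.0129, 0.0721]
orientation: [-3.132, 0.248, -0.001]
force: [-0.0, -0.7, 7.9]
gripper_width: 0.0641
finger_force: 4.0
```

Call:
carry_out:
  motion: "0 0 0 0 0 0;0 0 0 0 0 0;0 0 0 0 0 0;0 0 0 0 0 0"

```text
time: 7.85
ee_pos: [0.5778, -0.0131, 0.0723]
orientation: [-3.132, 0.248, -0.002]
force: [-0.8, -0.4, 6.6]
gripper_width: 0.058
finger_force: 30.6
```

```bash
cat > st.py <<'E'
from bench import telemetry
import numpy as np
s=telemetry.sense(); o=s['orientation']
print(s['time'],s['ee_pos'].round(4),'F',s['force'].round(1),'T',s['ft_torque'].round(3),s['gripper_width'].round(4),s['finger_force'],'j',s['joint_positions'].round(2),'yaw',np.degrees(2*np.arctan2(o[1],o[0])).round(1))
E
python3 st.py
```

```text
Traceback (most recent call last):
  File "st.py", line 4, in <module>
    print(s['time'],s['ee_pos'].round(4),'F',s['force'].round(1),'T',s['ft_torque'].round(3),s['gripper_width'].round(4),s['finger_force'],'j',s['joint_positions'].round(2),'yaw',np.degrees(2*np.arctan2(o[1],o[0])).round(1))
                                                                                             ^^^^^^^^^^^^^^^^^^^^^^^^
AttributeError: 'float' object has no attribute 'round'
```

Gripped at 58.0 mm with 30 N. Starting to turn anticlockwise, and watching the moment.

```bash
sed -i "s/s\['gripper_width'\].round(4)/round(s['gripper_width'],4)/" st.py; python3 st.py
```

```text
7.85 [ 0.5778 -0.0131  0.0723] F [-0.8 -0.4  6.6] T [-0.032  0.188 -0.035] 0.058 30.619899553712457 j [-0.12  0.63  0.06  2.06 -0.08  0.46 -1.73] yaw 350.9
```

Call:
carry_out:
  motion: "0 0 0 0 0 -0.06;0 0 0 0 0 -0.06;0 0 0 0 0 -0.06;0 0 0 0 0 -0.06"

```text
time: 8.18
ee_pos: [0.5768, -0.0139, 0.0723]
orientation: [3.138, 0.13, -0.001]
force: [-3.4, -2.7, 9.6]
gripper_width: 0.058
finger_force: 34.7
```

```bash
python3 st.py
```

```text
8.1833 [ 0.5768 -0.0139  0.0723] F [-3.4 -2.7  9.6] T [-0.536  0.87  -0.483] 0.058 34.70168397529051 j [-0.07  0.62 -0.01  2.06  0.01  0.46 -1.57] yaw 4.7
```

Call:
carry_out:
  motion: "0 0 0 0 0 -0.06;0 0 0 0 0 -0.06;0 0 0 0 0 -0.06;0 0 0 0 0 -0.06"

```text
time: 8.52
ee_pos: [0.5766, -0.0138, 0.0724]
orientation: [3.1, 0.505, -0.002]
force: [-3.1, -1.4, 10.0]
gripper_width: 0.0578
finger_force: 32.4
```

```bash
python3 st.py
```

```text
8.5167 [ 0.5766 -0.0138  0.0724] F [-3.1 -1.4 10. ] T [-0.308  0.856 -0.359] 0.0578 32.365141863701865 j [-0.03  0.63 -0.07  2.05  0.09  0.47 -1.41] yaw 18.5
```

Call:
carry_out:
  motion: "0 0 0 0 0 -0.06;0 0 0 0 0 -0.06;0 0 0 0 0 -0.06;0 0 0 0 0 -0.06"

```text
time: 8.85
ee_pos: [0.5766, -0.0137, 0.0724]
orientation: [3.017, 0.873, -0.002]
force: [-3.9, -1.7, 10.4]
gripper_width: 0.0574
finger_force: 30.9
```

```bash
python3 st.py
```

```text
8.85 [ 0.5766 -0.0137  0.0724] F [-3.9 -1.7 10.4] T [-0.377  0.832 -0.28 ] 0.0574 30.86950915516354 j [ 0.02  0.63 -0.13  2.05  0.17  0.47 -1.26] yaw 32.3
```

Call:
carry_out:
  motion: "0 0 0 0 0 -0.06;0 0 0 0 0 -0.06;0 0 0 0 0 -0.06;0 0 0 0 0 0"

```text
time: 9.18
ee_pos: [0.5768, -0.0137, 0.0724]
orientation: [2.926, 1.143, -0.001]
force: [-4.1, -2.3, 9.8]
gripper_width: 0.0576
finger_force: 31.0
```

```bash
python3 st.py
```

```text
9.1833 [ 0.5768 -0.0137  0.0724] F [-4.1 -2.3  9.8] T [-0.328  0.8    0.186] 0.0576 31.014814202690104 j [ 0.05  0.63 -0.18  2.05  0.24  0.48 -1.13] yaw 42.7
```

Call:
carry_out:
  motion: "0 0 0 0 0 -0.06;0 0 0 0 0 -0.06;0 0 0 0 0 0"

```text
time: 9.43
ee_pos: [0.5767, -0.0136, 0.0724]
orientation: [2.852, 1.316, -0.002]
force: [-4.3, -2.1, 10.4]
gripper_width: 0.0577
finger_force: 31.2
```

```bash
python3 st.py
```

```text
9.4333 [ 0.5767 -0.0136  0.0724] F [-4.3 -2.1 10.4] T [-0.375  0.79   0.202] 0.0577 31.21515828272095 j [ 0.07  0.63 -0.22  2.05  0.28  0.49 -1.05] yaw 49.6
```

Call:
carry_out:
  motion: "0 0 0 0 0 -0.06;0 0 0 0 0 -0.06"

```text
time: 9.6
ee_pos: [0.5768, -0.0137, 0.0724]
orientation: [2.769, 1.483, -0.002]
force: [-4.1, -1.2, 10.9]
gripper_width: 0.0579
finger_force: 30.8
```

```bash
python3 st.py
```

```text
9.6 [ 0.5768 -0.0137  0.0724] F [-4.1 -1.2 10.9] T [-0.287  0.877 -0.278] 0.0579 30.76452805311419 j [ 0.09  0.63 -0.25  2.05  0.31  0.5  -0.97] yaw 56.3
```

Call:
carry_out:
  motion: "0 0 0 0 0 -0.06;0 0 0 0 0 -0.06"

```text
time: 9.77
ee_pos: [0.5767, -0.0135, 0.0724]
orientation: [2.675, 1.647, -0.002]
force: [-4.0, -0.3, 11.7]
gripper_width: 0.0579
finger_force: 31.1
```

```bash
python3 st.py
```

```text
9.7667 [ 0.5767 -0.0135  0.0724] F [-4.  -0.3 11.7] T [-0.291  0.925 -0.246] 0.0579 31.05018847854808 j [ 0.12  0.64 -0.28  2.05  0.35  0.5  -0.89] yaw 63.2
```

Call:
carry_out:
  motion: "0 0 -0.05 0 0 -0.05;0 0 0 0 0 -0.05"

```text
time: 9.93
ee_pos: [0.5765, -0.0136, 0.0727]
orientation: [2.59, 1.778, -0.003]
force: [-3.7, -1.1, 8.4]
gripper_width: 0.0577
finger_force: 30.0
```

```bash
python3 st.py
```

```text
9.9333 [ 0.5765 -0.0136  0.0727] F [-3.7 -1.1  8.4] T [-0.366  0.762 -0.197] 0.0577 30.001473049633205 j [ 0.13  0.64 -0.31  2.04  0.38  0.51 -0.82] yaw 68.9
```

Call:
carry_out:
  motion: "0 0 0 0 0 -0.05;0 0 0 0 0 -0.05"

```text
time: 10.1
ee_pos: [0.5766, -0.0136, 0.0726]
orientation: [2.498, 1.905, -0.002]
force: [-3.6, -1.5, 8.3]
gripper_width: 0.0577
finger_force: 30.0
```

```bash
python3 st.py
```

```text
10.1 [ 0.5766 -0.0136  0.0726] F [-3.6 -1.5  8.3] T [-0.263  0.738 -0.212] 0.0577 30.002008171286434 j [ 0.15  0.64 -0.34  2.04  0.41  0.52 -0.75] yaw 74.7
```

Turned 84°, and the turning moment has fallen from 0.48 to 0.2 N m. Making a small lift test.

Call:
carry_out:
  motion: "0 0 0 0 0 0;0 0 -0.1 0 0 0;0 0 -0.1 0 0 0;0 0 0 0 0 0"

```text
time: 10.43
ee_pos: [0.5767, -0.0135, 0.074]
orientation: [-2.5, -1.903, 0.002]
force: [-2.4, -2.2, 1.3]
gripper_width: 0.0574
finger_force: 30.0
```

```bash
python3 st.py
```

```text
10.4333 [ 0.5767 -0.0135  0.074 ] F [-2.4 -2.2  1.3] T [-0.49   0.472  0.014] 0.0574 30.000135542359203 j [ 0.15  0.64 -0.34  2.04  0.41  0.52 -0.75] yaw -285.4
```

Call:
carry_out:
  motion: "0 0 -0.1 0 0 0;0 0 -0.1 0 0 0;0 0 0 0 0 0"

```text
time: 10.68
ee_pos: [0.577, -0.0132, 0.076]
orientation: [-2.499, -1.903, 0.001]
force: [-1.6, -2.2, -1.7]
gripper_width: 0.058
finger_force: 30.0
```

```bash
python3 st.py
python3 - <<'E'
from h import *
c=cam('side'); b=c['color'][150:250,245:365]
cv2.imwrite('pics/c4.png',cv2.resize(b,(720,600),interpolation=2)[:,:,::-1])
E
```

```text
10.6833 [ 0.577  -0.0132  0.076 ] F [-1.6 -2.2 -1.7] T [-0.513  0.465  0.031] 0.058 29.99971094308421 j [ 0.16  0.64 -0.34  2.04  0.41  0.53 -0.75] yaw -285.4
```

View pics/c4.png

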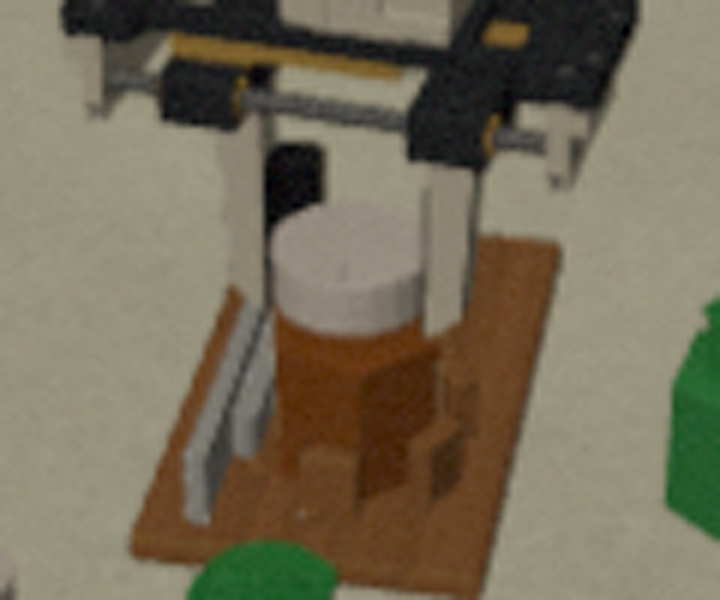

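Call:
carry_out:
  motion: "0 0 0 0 0 0"

```text
time: 10.82
ee_pos: [0.577, -0.0131, 0.0759]
orientation: [-2.499, -1.903, 0.001]
force: [-2.3, -2.3, -0.8]
gripper_width: 0.0573
finger_force: 30.0
```

Call:
carry_out:
  motion: "0 0 0 0 0 0"

```text
time: 10.9
ee_pos: [0.577, -0.013, 0.076]
orientation: [-2.499, -1.903, 0.001]
force: [-3.4, -2.9, -1.1]
gripper_width: 0.058
finger_force: 30.0
```

Call:
carry_out:
  motion: "0 0 0 0 0 0"

```text
time: 10.98
ee_pos: [0.5771, -0.013, 0.076]
orientation: [-2.499, -1.903, 0.001]
force: [-2.8, -2.3, -1.3]
gripper_width: 0.0575
finger_force: 30.0
```

```bash
cat > amb.py <<'E'
from h import *
import sys
for n in('top0',None):
    c=dict(np.load('side0.npz')) if n else cam('side')
    h=cv2.cvtColor(c['color'],cv2.COLOR_RGB2HSV)
    r=c['color'][180:245,282:325].astype(int); P=pts(c)
    hh=h[180:245,282:325]; z=P[180:245,282:325,2]
    w=(hh[...,1]<90)&(z>.07)&(z<.16)
    a=(hh[...,1]>150)&(z>.05)
    for nm,m in(('white',w),('amber',a)):
        cols=range(14,30); t=[np.nonzero(m[:,k])[0] for k in cols]
        print(nm,m.sum(),'z top',np.percentile(z[m],98).round(4),'rows',[(int(q.min())+180,int(q.max())+180) for q in t if len(q)][::3],'zmin',np.percentile(z[m],3).round(4))
E
python3 amb.py
```

```text
white 519 z top 0.1021 rows [(186, 205), (185, 206), (185, 207), (185, 207), (185, 206), (186, 205)] zmin 0.0806
amber 372 z top 0.0833 rows [(207, 244), (208, 218), (208, 218), (208, 218), (207, 218), (206, 217)] zmin 0.0513
white 875 z top 0.1371 rows [(180, 204), (180, 205), (183, 205), (183, 205), (184, 204), (184, 203)] zmin 0.0781
amber 390 z top 0.1123 rows [(205, 244), (206, 217), (207, 217), (207, 219), (206, 218), (205, 216)] zmin 0.0513
```

Only the cap's share is being carried: Fz is about -1 N, where a lifted jar would add at least 3 N. The amber body's rows are unchanged. Lifting on.

Call:
carry_out:
  motion: "0 0 -0.2 0 0 0;0 0 -0.2 0 0 0;0 0 -0.2 0 0 0;0 0 0 0 0 0"

```text
time: 11.37
ee_pos: [0.5779, -0.0124, 0.0828]
orientation: [2.499, 1.904, 0.002]
force: [-2.3, -0.2, 1.3]
gripper_width: 0.0583
finger_force: 30.0
```

Call:
carry_out:
  motion: "0 0 -0.4 0 0 0;0 0 -0.4 0 0 0;0 0 -0.4 0 0 0;0 0 0 0 0 0;0 0 0 0 0 0"

```text
time: 11.78
ee_pos: [0.5778, -0.0128, 0.0946]
orientation: [2.499, 1.903, 0.002]
force: [-0.2, 0.3, -1.4]
gripper_width: 0.0581
finger_force: 30.0
```

Call:
carry_out:
  motion: "0 0 -0.4 0 0 0;0 0 -0.4 0 0 0;0 0 -0.4 0 0 0;0 0 0 0 0 0;0 0 0 0 0 0"

```text
time: 12.2
ee_pos: [0.5775, -0.0129, 0.1064]
orientation: [2.499, 1.903, 0.001]
force: [0.1, 0.3, 0.1]
gripper_width: 0.0579
finger_force: 30.0
```

```bash
python3 st.py
python3 - <<'E'
from h import *
c=cam('side','side5full.png'); b=c['color'][130:250,235:379]
cv2.imwrite('pics/c5.png',cv2.resize(b,(720,600),interpolation=2)[:,:,::-1])
E
```

```text
12.2 [ 0.5775 -0.0129  0.1064] F [0.1 0.3 0.1] T [-0.042 -0.064 -0.065] 0.0579 29.999814403709024 j [ 0.18  0.6  -0.37  2.02  0.38  0.59 -0.72] yaw 74.6
```

View pics/c5.png

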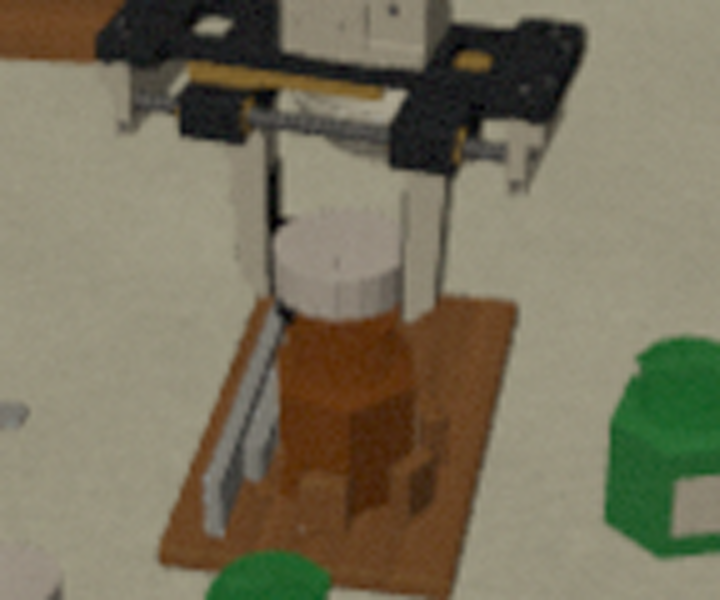

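```bash
python3 - <<'E'
from h import *
c=dict(np.load('side0.npz'))
for z in(.079,.099,.103,.108,.113,.118,.133):
    for y in (.016,-.042):
        p=c['R']@np.array([.577,y,z])+c['t']; print(z,y,(c['fy']*p[1]/p[2]+c['cy']).round(1),end=' ')
    print()
im=cv2.imread('pics/side5full.png')[:,:,::-1]; h=cv2.cvtColor(np.ascontiguousarray(im),cv2.COLOR_RGB2HSV)
for k in(298,301,304,307): q=np.nonzero(h[165:215,k,1]<90)[0]+165; print(k,q.min(),q.max(),h[170:200,k,1].tolist())
E
python3 amb.py | tail -2
```

```text
0.079 0.016 207.1 0.079 -0.042 192.1 
0.099 0.016 199.3 0.099 -0.042 184.5 
0.103 0.016 197.7 0.103 -0.042 183.0 
0.108 0.016 195.8 0.108 -0.042 181.1 
0.113 0.016 193.8 0.113 -0.042 179.1 
0.118 0.016 191.8 0.118 -0.042 177.2 
0.133 0.016 185.7 0.133 -0.042 171.3 
298 165 193 [48, 44, 37, 36, 34, 38, 37, 42, 40, 39, 43, 38, 37, 41, 39, 40, 39, 36, 42, 39, 39, 43, 38, 89, 180, 193, 222, 201, 202, 216]
301 165 193 [46, 42, 42, 34, 39, 39, 38, 41, 39, 38, 38, 37, 42, 39, 37, 35, 35, 40, 40, 39, 36, 35, 39, 57, 118, 229, 241, 241, 219, 194]
304 165 193 [43, 39, 41, 41, 38, 36, 37, 37, 38, 36, 36, 42, 36, 37, 40, 37, 39, 42, 37, 39, 40, 39, 43, 75, 152, 201, 194, 199, 203, 220]
307 165 193 [43, 39, 43, 37, 36, 37, 40, 38, 41, 39, 38, 41, 34, 39, 39, 41, 43, 40, 41, 43, 38, 43, 41, 85, 184, 224, 220, 219, 222, 207]
white 476 z top 0.1388 rows [(180, 192), (180, 193), (180, 193), (180, 193), (180, 192), (180, 192)] zmin 0.1103
amber 665 z top 0.0962 rows [(194, 244), (194, 216), (195, 217), (195, 218), (194, 217), (193, 219)] zmin 0.0525
```

The cap's bottom is at about 113 mm, 20 mm above the mouth. It is level, the wrist forces are near zero, and the jar is seated.

```bash
python3 -c "
from bench import workorder; print(workorder.job_done())"
```

```text
the job is handed in; nothing more can be done
None
```

The job is handed in, but no verdict came back: the grip was pushed to its end stop, the cap was unscrewed about 84° anticlockwise, and it is held level in the gripper about 2 cm above the jar's mouth, with the jar still seated, at about 12 s on the robot's clock.

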